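# Set the purge timer to 25 and start it

## Robot

A 6-joint arm with a two-finger parallel gripper is mounted at the origin on a cart in front of the work surface, level with it; the furniture and walls round the work are solid. World frame = base frame: x ahead of the robot, y to its left, z up, the work surface at z = 0. Lengths are in m, angles in rad, forces in N, time in s.
With the tool pointing down it reaches from about 0.275 to 0.725 m from the base axis. Payload 5.6 kg.
Tool frame: the origin (TCP) lies on the centre line of the jaws, within the pads' length; the fingertips stand 22 mm ahead of it and the grasp point (between the pads) lies 3 mm ahead of it; z points along the fingers, y is the direction in which the jaws open and shut (so a half turn about z gives the same grasp; the last joint's range is limited). The gripper opens to 85 mm and grips with 20 to 120 N. Pads are 22 mm wide; open, the fingers measure 114 mm over their backs; the gripper's body (76 mm by 85 mm) begins 54 mm behind the grasp point. The pads swing forward as they close: fully open they stand 13 mm farther back than shut.
Start: joints at [-0.968, 0.255, 0.108, 0, -1.424, -0.285], TCP at [0.172, -0.522, 0.214] pointing down, gripper open.
Joint ranges: [-2.95, 2.95], [-1.21, 1.97], [-1.09, 1.5], [-2.87, 1.71], [-2.94, -0.07], [-3.05, 3.05]. Speed limits (rad/s): [2.57, 2.57, 3.14, 3.14, 3.14, 3.14].

## Interface

Orientations are given as a 3x3 rotation matrix whose columns are the frame's x, y, z axes.
In Python, from rig import env gives the robot as it stands.
- The arm moves only by the tool drive_tool, never from a script. Its argument "plan" is a list of rows, each an object with "linear": the shift along the world's x, y, z in units of 25 mm (1.0 is 25 mm), a list of three; "yaw": the turn about the world's z in units of 5 degrees (1.0 is 5 degrees). In form: [{"linear": [x, y, z], "yaw": yaw}, ...]. A call has 1 to 12 rows; each row is the pose to reach, as a shift and turn from the pose commanded when the call began; what a row does not reach only later rows make up. A row lasts 1/12 s, in which the tool goes at most 41.7 mm and 7.16 degrees, less where a joint would pass 70% of its speed; a pose out of reach is approached as far as the arm can. A call with a gripper value outside its range is refused whole. "grip" is the opening, from 0 (shut) to 1 (fully open), set as the call begins (left out, the last holds). The fingers move at their own pace and stop on an object; "grip_force" is the grip in N (left out, the last holds). Time passes only in rows, so rows that repeat a pose let the fingers close. It gives the time, the measured TCP pose, the force and the opening at its end, in the units of the state.
- env.get_state(): the state, without advancing time (a new reading comes with each control period).
- env.camera(name): name is "scene" or "top"; returns (picture, depth): 400x640x3 uint8, red, green, blue; 400x640 float32, m along the optical axis (not along the pixel's ray), 0 where there is no reading.
- env.camera_params(name): a dict with "fx", "fy", "cx", "cy" (pixels), "pose" (4x4, takes a point from camera to world coordinates). Camera axes: x right, y up, looking along -z (the intrinsics and any distortion apply to the point x, -y, -z); pixel columns grow to the right and rows downward; lengths in m; the calibration is good to about 2 mm. A picture is of the moment at which its call begins. camera_params takes no time and is no camera call.
- env.hand_in(): hands the job in, once; it reports no verdict.
The state is a dict: "time": time; "qpos": joint angles; "qd": joint speeds; "tau": joint torques, N m; "ee_pos": TCP position; "ee_rot": TCP orientation; "contact_force": force on the tool from outside, world axes, zero at the start; "torque": the same for the moment, N m; "gripper_width": finger opening in m.
Only numpy, scipy, OpenCV 4.12 (cv2) and the standard library are available. Lean on these libraries where they do the work, as an engineer would, in place of code of your own. Each camera call takes 0.05 s, during which the arm holds its last target.

## Task

Set the analyser's purge timer to 25 by rolling its two numbered thumbwheels with a fingertip: 2 on the left wheel (tens) and 5 on the right wheel (units), each clicked in with its digit facing straight up. When both digits are right, push the start lever fully over, away from you. Leave the things standing round the timer where they are.

Things in the scene. Friction and masses are not known exactly. Their poses are not given: they have to be found in the camera images.
- timer: Grey bench timer casing, 170 mm deep (x) x 240 mm wide (y) x 80 mm high, fixed to the worktop. Origin at the centre of its underside; x points to its rear, away from the robot (turned by up to 0.35 rad), y to the left, z up. Seen from the robot the tens wheel is on the left, the units wheel 78 mm to its right, the start lever another 76 mm to the right.
- tens_wheel (a joint): Left (tens) thumbwheel. Joint value = 0.62832 rad x digit facing up; grows as the wheel's top moves away from the robot (timer's +x), which brings the next higher digit up. Stops just beyond 0 and 9, no wrap. A sprung detent holds each digit: about 3 N at the rim moves it on; let go, it snaps to the nearest digit.
- units_wheel (a joint): Right (units) thumbwheel. Joint value = 0.62832 rad x digit facing up; grows as the wheel's top moves away from the robot (timer's +x), which brings the next higher digit up. Stops just beyond 0 and 9, no wrap. A sprung detent holds each digit: about 3 N at the rim moves it on; let go, it snaps to the nearest digit.
- tens_wheel_axle (a point): Centre of the tens wheel, 62 mm above the worktop (casing's top is 18 mm higher). Drum 34 mm wide, axle along the timer's y, ten flat faces (white numerals 0-9, radius 47.5 mm). Between faces run grey cross ribs, 7 mm thick, crests at radius 57.5 mm, 36 degrees apart, clear gap 26 mm. The set digit faces straight up between the white index arrows; ribs then lie 18 degrees before and behind the top.
- units_wheel_axle (a point): Centre of the units wheel, 62 mm above the worktop (casing's top is 18 mm higher). Drum 34 mm wide, axle along the timer's y, ten flat faces (white numerals 0-9, radius 47.5 mm). Between faces run grey cross ribs, 7 mm thick, crests at radius 57.5 mm, 36 degrees apart, clear gap 26 mm. The set digit faces straight up between the white index arrows; ribs then lie 18 degrees before and behind the top.
- start_lever (a joint): Start lever at the right of the timer: steel rod with a grey ball knob 26 mm across, 50 mm from its pivot to the knob's centre; pivot along the timer's y, 102 mm above the worktop, on a black block 70 x 50 x 25 mm. 0 = leaning 0.5 rad towards the robot, 1.0 rad = fully over, leaning 0.5 rad away. It stays where it is left; about 1.5 N at the knob moves it.
- start_lever_tip (a point): Centre of the start lever's knob; moves with the lever.
- sample_jar: Large closed sample jar, 111 mm across, 147 mm high, loose on the worktop to the left of the timer; a bystander. Origin at the centre of its underside.
- probe_meter: Hand-held meter lying flat, 129 x 64 x 23 mm, loose on the worktop to the right; a bystander. Origin at the centre of its underside.
- fuse_box: Small carton, 36 x 62 x 22 mm, loose on the worktop to the right, behind the meter; a bystander. Origin at the centre of its underside.

How it is judged:
By the outcome, as a careful person would: the job done as asked, in the order asked, and still so for the second after the job is handed in, with the robot touching nothing.
It also fails if it takes over 72 s, if anything falls off the work surface, if the arm or the gripper's body presses on something with over 40 N, if the wrist force passes 120 N, or if a joint passes its speed limit or range.

## Working session

There is one attempt and no reset: what is moved stays moved. The work goes in short steps, Python scripts to look and compute and a tool call to move; the robot and the scene stay as the last step left them, time stands still between calls to the robot, and variables do not carry over. Pictures are saved under pics/ and viewed, and the job is handed in when it is done.

Besides the shell and the picture viewer there is one more tool, called as name([rows], argument=value, ...), one row to a line, values as JSON. drive_tool: Moves the arm, as the interface text tells. Its arguments: {"type":"object","properties":{"plan":{"type":"array","items":{"type":"object","properties":{"linear":{"type":"array","items":{"type":"number"}},"yaw":{"type":"number"}}}},"grip":{"type":"number"},"grip_force":{"type":"number"}},"required":["plan"]}

```bash
ls; mkdir -p pics; cat > h.py <<'E'
import numpy as np, cv2
from rig import env
def snap(n,tag):
    im,d=env.camera(n); cv2.imwrite(f'pics/{tag}.png',im[:,:,::-1]); np.savez(f'pics/{tag}.npz',im=im,d=d); return im,d
def ray(n,u,v):
    p=env.camera_params(n);P=np.array(p['pose'])
    c=np.array([(u-p['cx'])/p['fx'],-(v-p['cy'])/p['fy'],-1.])
    return P[:3,3],P[:3,:3]@c
def onz(n,u,v,z):
    o,r=ray(n,u,v);return o+r*(z-o[2])/r[2]
def dep(n,d,u,v):
    o,r=ray(n,u,v);return o+r*d[v,u]
def proj(n,X):
    p=env.camera_params(n);P=np.array(p['pose']);c=P[:3,:3].T@(np.array(X)-P[:3,3])
    return p['cx']+p['fx']*c[0]/-c[2], p['cy']-p['fy']*c[1]/-c[2]
E
python3 - <<'E'
from h import *
for n in('scene','top'):
    snap(n,n+'0'); p=env.camera_params(n); print(n,p)
print(env.get_state())
E
```

```text
pics
scene {'fx': 411.56337556778954, 'fy': 411.56337556778954, 'cx': 318.08554767459583, 'cy': 191.88429551471538, 'pose': array([[-0.6652057 ,  0.35531786, -0.65669673, -0.18843849],
       [-0.74651758, -0.29930849,  0.594244  ,  0.63627797],
       [ 0.0145906 ,  0.88553015,  0.46435274,  0.64517482],
       [ 0.        ,  0.        ,  0.        ,  1.        ]])}
top {'fx': 378.40773437754956, 'fy': 378.40773437754956, 'cx': 321.57653250510583, 'cy': 196.28770039957874, 'pose': array([[ 8.93571213e-04,  9.95007768e-01, -9.97935024e-02,
         4.40315313e-01],
       [-9.99954471e-01, -5.90106308e-05, -9.54217000e-03,
        -2.27068947e-02],
       [-9.50042215e-03,  9.97974855e-02,  9.94962413e-01,
         1.08545804e+00],
       [ 0.00000000e+00,  0.00000000e+00,  0.00000000e+00,
         1.00000000e+00]])}
{'time': 0.1, 'qpos': array([-9.68405509e-01,  2.55699888e-01,  1.07141943e-01, -4.34473718e-04,
       -1.42387054e+00, -2.84600241e-01]), 'qd': array([ 1.09518876e-03, -8.57634430e-04,  2.28747241e-03,  2.41304732e-03,
        2.21487017e-05,  1.73354763e-04]), 'tau': array([-1.82168245e-03, -3.87600410e+01,  2.38475776e+01,  5.37785858e+00,
       -3.75396849e-03,  7.85892865e-06]), 'ee_pos': array([ 0.17177362, -0.52200515,  0.21308117]), 'ee_rot': array([[-9.49948081e-01, -3.12407296e-01, -5.70651143e-04],
       [-3.12407813e-01,  9.49946754e-01,  1.58838200e-03],
       [ 4.58660758e-05,  1.68715631e-03, -9.99998576e-01]]), 'contact_force': array([-0.16578772, -0.16373997,  0.85382968]), 'torque': array([ 0.04036453, -0.02293808, -0.00288987]), 'gripper_width': 0.08526851572371642}
```

View pics/scene0.png

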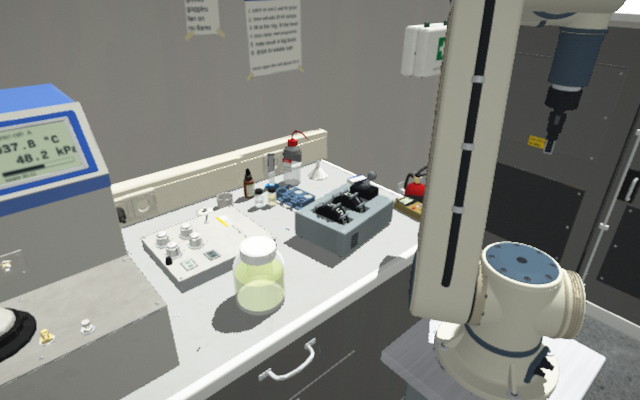

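View pics/top0.png

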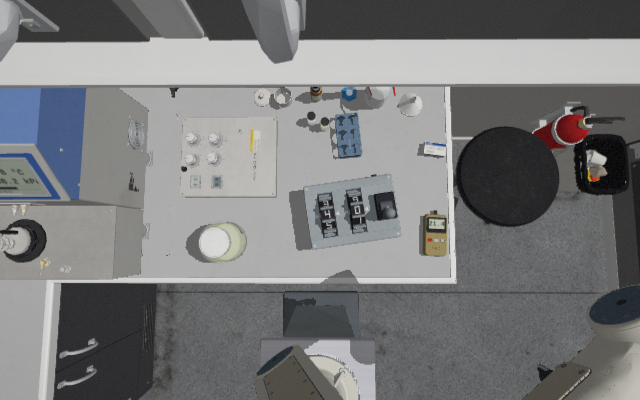

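```bash
python3 - <<'E'
import numpy as np,cv2
a=cv2.imread('pics/top0.png')[160:260,290:415];cv2.imwrite('pics/tz.png',cv2.resize(a,None,fx=6,fy=6,interpolation=cv2.INTER_CUBIC)[:600])
a=cv2.imread('pics/scene0.png')[165:255,285:405];cv2.imwrite('pics/sz.png',cv2.resize(a,None,fx=6,fy=6,interpolation=cv2.INTER_CUBIC))
E
```

```text
(no output)
```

View pics/tz.png

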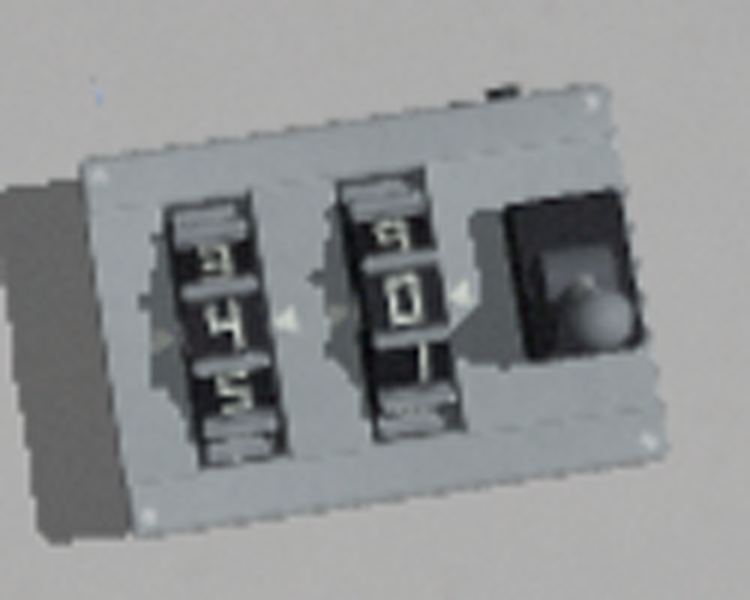

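View pics/sz.png

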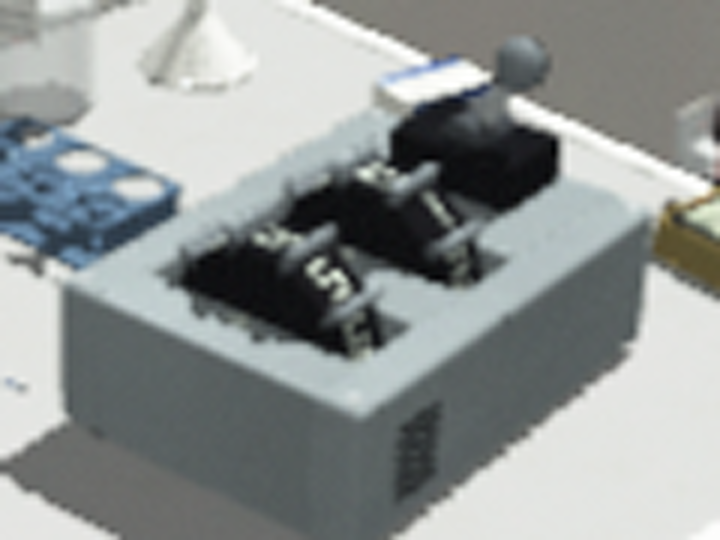

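```bash
cat > loc.py <<'E'
from h import *
z=np.load('pics/top0.npz');im,d=z['im'],z['d']
# world height map around the timer
v,u=np.mgrid[165:260,290:415]
P=np.array([[dep('top',d,uu,vv) for uu in range(290,415)] for vv in range(165,260)])
H=P[:,:,2]
m=((H>0.06)&(H<0.2)).astype(np.uint8)
cs,_=cv2.findContours(m,cv2.RETR_EXTERNAL,cv2.CHAIN_APPROX_NONE)
c=max(cs,key=cv2.contourArea)[:,0,:]+[290,165]
W=np.array([onz('top',a,b,.08)[:2] for a,b in c]).astype(np.float32)
r=cv2.minAreaRect(W);print(r);print(cv2.boxPoints(r))
flat=(abs(H-.08)<.006);print('casing z med',np.median(H[flat]))
box=cv2.boxPoints(r);cen=np.array(r[0])
# yaw from the long side
e=box[1]-box[0];f=box[2]-box[1];L=e if np.linalg.norm(e)>np.linalg.norm(f) else f
if L[1]<0:L=-L
yaw=np.arctan2(-L[0],L[1]);print('yaw',yaw,np.degrees(yaw))
R=np.array([[np.cos(yaw),-np.sin(yaw)],[np.sin(yaw),np.cos(yaw)]])
hi=(H>.095)&(H<.2)
q=(P[hi][:,:2]-cen)@R
zz=P[hi][:,2]
for lo,up in((.02,.13),(-.045,.025),(-.13,-.045)):
    k=(q[:,1]>lo)&(q[:,1]<up);print(lo,k.sum(),q[k].mean(0),q[k].min(0),q[k].max(0),zz[k].max())
E
python3 loc.py
```

```text
Traceback (most recent call last):
  File "loc.py", line 5, in <module>
    P=np.array([[dep('top',d,uu,vv) for uu in range(290,415)] for vv in range(165,260)])
                 ~~~^^^^^^^^^^^^^^^
  File "h.py", line 12, in dep
    o,r=ray(n,u,v);return o+r*d[v,u]
        ~~~^^^^^^^
  File "h.py", line 6, in ray
    p=env.camera_params(n);P=np.array(p['pose'])
ValueError: time passes only in moves, steps and waits
```

```bash
sed -i 's/^def ray/_C={n:env.camera_params(n) for n in ("scene","top")}\ndef ray/; s/p=env.camera_params(n);P/p=_C[n];P/' h.py; python3 loc.py
```

```text
((0.5015647411346436, -0.09240001440048218), (0.16931791603565216, 0.23952843248844147), 8.528573989868164)
[[ 0.4000806   0.01348471]
 [ 0.4356033  -0.22339503]
 [ 0.6030489  -0.19828473]
 [ 0.5675262   0.03859501]]
casing z med 0.08017030907672151
yaw 0.14885171 8.528574
0.02 395 [-0.00059807  0.06610184] [-0.04672639  0.04904727] [0.0468065 0.0827959] 0.12067813582640396
-0.045 417 [-0.00020119 -0.01148734] [-0.04657396 -0.0291116 ] [0.04712396 0.00532366] 0.11962734496471161
-0.13 523 [-0.00047189 -0.08533476] [-0.03480096 -0.11311799] [ 0.03509754 -0.06280723] 0.16252191122340742
```

```bash
cat >> h.py <<'E'
cen=np.array([.50156,-.0924]);yaw=.14885
R=np.array([[np.cos(yaw),-np.sin(yaw)],[np.sin(yaw),np.cos(yaw)]])
def tw(x,y): return cen+R@np.array([x,y])
def st():
    s=env.get_state();p=s['ee_pos'];r=s['ee_rot']
    print('t',round(s['time'],2),'p',p.round(4),'local',(R.T@(p[:2]-cen)).round(4),'toolxang',np.degrees(np.arctan2(r[1,0],r[0,0])).round(2),'F',np.round(s['contact_force'],1),'w',round(float(s['gripper_width']),4)); return s
E
python3 - <<'E'
from h import *
s=st()
for n,x,y in(('units start',-.036,-.0117),('units axle',0,-.0117),('tens axle',0,.0663),('tens start',.036,.0663),('lever',0,-.088)):
    w=tw(x,y);print(n,w.round(4),((w-s['ee_pos'][:2])/.025).round(2))
print('timer x dir',R[:,0],R[:,1])
E
```

```text
t 0.1 p [ 0.1718 -0.522   0.2131] local [-0.3899 -0.3759] toolxang -161.8 F [-0.2 -0.2  0.9] w 0.0853
units start [ 0.4677 -0.1093] [11.84 16.51]
units axle [ 0.5033 -0.104 ] [13.26 16.72]
tens axle [ 0.4917 -0.0268] [12.8  19.81]
tens start [ 0.5273 -0.0215] [14.22 20.02]
lever [ 0.5146 -0.1794] [13.71 13.7 ]
timer x dir [0.98894228 0.14830095] [-0.14830095  0.98894228]
```

drive_tool([
  {"linear":[0,0,1.2],"yaw":0},
  {"linear":[1,1.4,1.2],"yaw":0},
  {"linear":[2,2.8,1.2],"yaw":-0.5},
  {"linear":[3,4.2,1.2],"yaw":-1},
  {"linear":[4,5.6,1.2],"yaw":-1.5},
  {"linear":[5,7,1.2],"yaw":-1.94},
  {"linear":[6,8.4,1.2],"yaw":-1.94},
  {"linear":[7,9.8,1.2],"yaw":-1.94},
  {"linear":[8,11.2,1.2],"yaw":-1.94},
  {"linear":[9,12.6,1.2],"yaw":-1.94},
  {"linear":[10,14,1.2],"yaw":-1.94},
  {"linear":[10.5,14.8,1.2],"yaw":-1.94},
], grip=0)

```text
time: 1.1
ee_pos: [0.4352, -0.1501, 0.2437]
ee_rot: [[-0.989, -0.149, -0.0], [-0.149, 0.989, 0.0], [0.0, 0.0, -1.0]]
contact_force: [0.7, -0.8, -0.2]
gripper_width: -0.0003
```

drive_tool([
  {"linear":[0.7,0.9,0],"yaw":0},
  {"linear":[1.34,1.71,0],"yaw":0},
  {"linear":[1.34,1.71,0],"yaw":0},
  {"linear":[1.34,1.71,0],"yaw":0},
])

```text
time: 1.43
ee_pos: [0.4681, -0.1087, 0.2431]
ee_rot: [[-0.989, -0.15, -0.002], [-0.15, 0.989, 0.0], [0.002, 0.0, -1.0]]
contact_force: [-0.8, 0.8, -0.9]
gripper_width: 0.0001
```

```bash
python3 - <<'E'
from h import *
s=st()
im,d=snap('scene','scene1'); p=s['ee_pos']
print(proj('scene',p),proj('scene',p-[0,0,.022]))
u,v=map(int,proj('scene',p))
a=im[v-50:v+70,u-70:u+70,::-1];cv2.imwrite('pics/s1z.png',cv2.resize(a,None,fx=5,fy=5,interpolation=cv2.INTER_CUBIC));print(u,v)
E
```

```text
t 1.43 p [ 0.4681 -0.1087  0.2431] local [-0.0355 -0.0111] toolxang -171.37 F [-0.8  0.8 -0.9] w 0.0001
(np.float64(362.1449298501283), np.float64(153.00015470945132)) (np.float64(361.6011871681016), np.float64(160.85933660162368))
362 153
```

View pics/s1z.png

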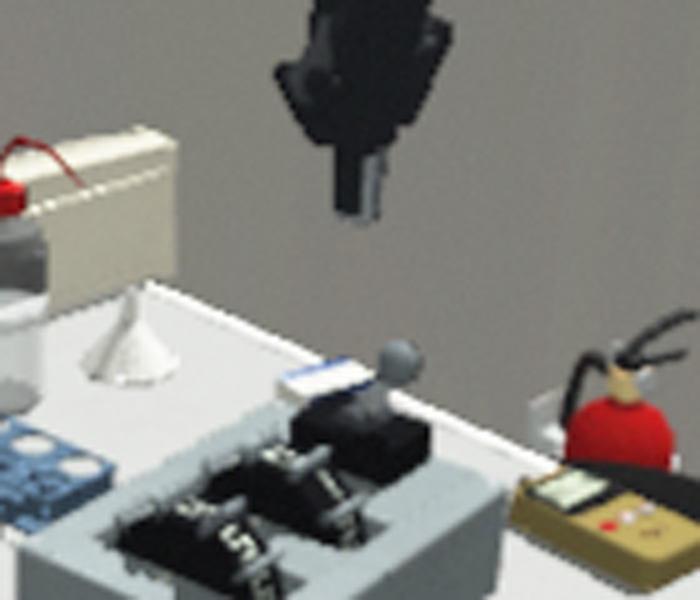

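```bash
python3 - <<'E'
from h import *
z=np.load('pics/scene1.npz');d=z['d']
for v in range(125,154,2): print(v,[ (dep('scene',d,u,v)).round(3).tolist() if 0<d[v,u]<1.2 else None for u in(361,364,367)])
for c in((-.085,.12),(-.085,-.12),(.085,-.12)):
    print(proj('scene',[*tw(*c),.08]))
for (u,v) in((345,246),(300,212)): print(dep('scene',d,u,v))
E
```

```text
125 [[0.45, -0.077, 0.33], [0.456, -0.095, 0.324], [0.453, -0.103, 0.323]]
127 [[0.45, -0.077, 0.324], [0.457, -0.096, 0.319], [0.453, -0.103, 0.318]]
129 [[0.45, -0.078, 0.319], [0.456, -0.095, 0.314], [0.453, -0.103, 0.313]]
131 [[0.452, -0.08, 0.313], [0.455, -0.095, 0.309], [0.453, -0.103, 0.308]]
133 [[0.464, -0.095, 0.301], [0.458, -0.099, 0.302], [0.454, -0.105, 0.302]]
135 [[0.467, -0.098, 0.295], [0.458, -0.1, 0.297], [0.456, -0.108, 0.296]]
137 [[0.464, -0.096, 0.291], [0.458, -0.1, 0.291], [0.455, -0.108, 0.29]]
139 [[0.466, -0.099, 0.284], [0.459, -0.101, 0.286], [0.456, -0.109, 0.285]]
141 [[0.466, -0.099, 0.279], [0.459, -0.102, 0.28], [0.456, -0.11, 0.279]]
143 [[0.464, -0.097, 0.275], [0.459, -0.103, 0.275], [0.454, -0.108, 0.275]]
145 [[0.465, -0.099, 0.268], [0.458, -0.102, 0.27], [0.457, -0.113, 0.267]]
147 [None, [0.459, -0.104, 0.263], None]
149 [None, None, None]
151 [None, None, None]
153 [None, None, None]
(np.float64(344.471650447369), np.float64(234.36740426299428))
(np.float64(394.2063329261617), np.float64(199.35080043727308))
(np.float64(346.4653184615721), np.float64(181.9928085775764))
[0.40223687 0.00677963 0.0405685 ]
[0.55524149 0.02802906 0.07979055]
```

```bash
python3 - <<'E'
from h import *
z=np.load('pics/scene0.npz');d=z['d']
p=[.1718,-.522,.2131]
print(proj('scene',p),proj('scene',np.array(p)-[0,0,.022]))
for v in range(120,156,3): print(v,[ (dep('scene',d,u,v)).round(3).tolist() if 0<d[v,u]<1.5 else None for u in(546,549,552,556)])
s=env.get_state();print(s['qpos'],s['ee_pos'],s['time'])
im,d=snap('top','top1')
E
```

```text
(np.float64(544.3399729824589), np.float64(158.21832628305285)) (np.float64(542.1884971386002), np.float64(165.58094811333396))
120 [None, [0.177, -0.491, 0.326], [0.159, -0.456, 0.338], [0.151, -0.457, 0.34]]
123 [None, [0.174, -0.489, 0.319], [0.157, -0.455, 0.331], [0.149, -0.459, 0.332]]
126 [None, [0.17, -0.48, 0.314], [0.155, -0.454, 0.324], [0.145, -0.453, 0.326]]
129 [None, [0.158, -0.45, 0.316], [0.152, -0.453, 0.317], [0.144, -0.456, 0.318]]
132 [None, [0.156, -0.448, 0.309], [0.186, -0.567, 0.274], [0.153, -0.491, 0.3]]
135 [None, [0.154, -0.45, 0.301], [0.148, -0.453, 0.302], [0.141, -0.458, 0.303]]
138 [[0.164, -0.466, 0.287], [0.152, -0.449, 0.294], [0.147, -0.455, 0.294], [0.138, -0.456, 0.296]]
141 [[0.163, -0.47, 0.278], [0.156, -0.469, 0.28], [0.15, -0.471, 0.282], None]
144 [[0.162, -0.473, 0.269], [0.153, -0.465, 0.274], [0.148, -0.472, 0.274], None]
147 [[0.159, -0.468, 0.263], [0.152, -0.469, 0.265], [0.149, -0.482, 0.263], None]
150 [[0.157, -0.47, 0.255], [0.151, -0.47, 0.257], [0.145, -0.476, 0.257], None]
153 [None, [0.151, -0.48, 0.246], None, None]
[ 9.73267425e-02  1.09284411e-01  2.13787597e-03 -8.85461316e-05
 -1.46489292e+00 -1.51864003e+00] [ 0.46766734 -0.1094398   0.2434182 ] 1.4833
```

View pics/top1.png

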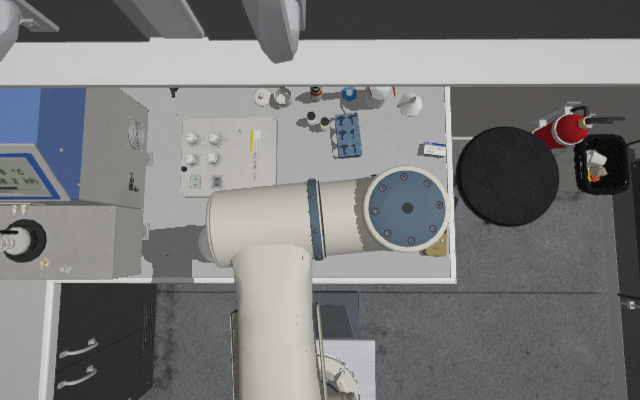

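drive_tool([
  {"linear":[0,0,-1],"yaw":0},
  {"linear":[0,0,-2],"yaw":0},
  {"linear":[0,0,-3],"yaw":0},
  {"linear":[0,0,-3.4],"yaw":0},
  {"linear":[0,0,-3.4],"yaw":0},
  {"linear":[0,0,-3.4],"yaw":0},
])

```text
time: 2.03
ee_pos: [0.4674, -0.1106, 0.1592]
ee_rot: [[-0.989, -0.147, -0.0], [-0.147, 0.989, -0.001], [0.0, -0.0, -1.0]]
contact_force: [0.5, 0.1, 0.3]
gripper_width: 0.0002
```

```bash
cat > look.py <<'E'
import sys
from h import *
s=st()
im,d=snap('scene',sys.argv[1])
a=im[95:255,285:425,::-1];cv2.imwrite(f'pics/{sys.argv[1]}z.png',cv2.resize(a,None,fx=3.7,fy=3.7,interpolation=cv2.INTER_CUBIC))
p=s['ee_pos'];print(proj('scene',p-[0,0,.022]))
E
python3 look.py s2
```

```text
t 2.03 p [ 0.4674 -0.1106  0.1592] local [-0.0365 -0.013 ] toolxang -171.56 F [0.5 0.1 0.3] w 0.0002
(np.float64(360.30521655411167), np.float64(189.37956313125326))
```

View pics/s2z.png

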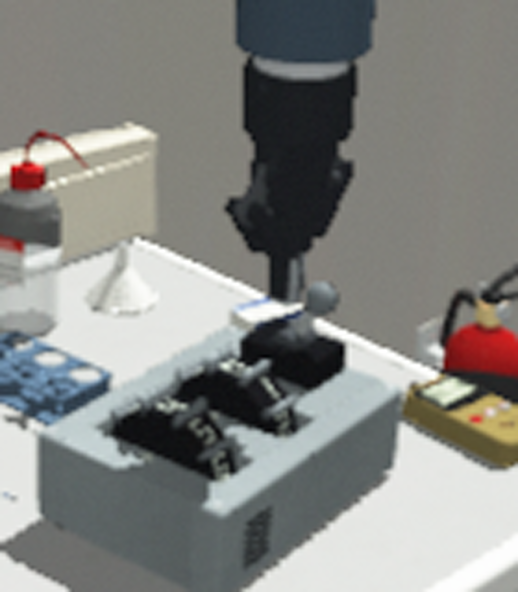

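```bash
python3 - <<'E'
from h import *
z=np.load('pics/s2.npz');d=z['d']
for v in range(165,184,1): print(v,[ (dep('scene',d,u,v)).round(3).tolist() if 0<d[v,u]<1.2 else None for u in(359,361,363,365)])
E
```

```text
165 [[0.466, -0.097, 0.213], [0.46, -0.099, 0.215], [0.456, -0.101, 0.216], [0.454, -0.107, 0.215]]
166 [[0.467, -0.099, 0.21], [0.46, -0.099, 0.212], [0.459, -0.105, 0.211], [0.455, -0.109, 0.211]]
167 [[0.467, -0.099, 0.207], [0.462, -0.101, 0.208], [0.455, -0.101, 0.21], [0.455, -0.109, 0.208]]
168 [[0.464, -0.096, 0.206], [0.459, -0.098, 0.207], [0.458, -0.105, 0.205], [0.455, -0.109, 0.205]]
169 [[0.465, -0.098, 0.202], [0.458, -0.097, 0.205], [0.457, -0.104, 0.203], [0.456, -0.11, 0.202]]
170 [[0.464, -0.096, 0.2], [0.459, -0.099, 0.201], [0.458, -0.105, 0.199], [0.454, -0.109, 0.2]]
171 [[0.468, -0.101, 0.194], [0.46, -0.099, 0.198], [0.454, -0.101, 0.199], [0.456, -0.111, 0.196]]
172 [[0.467, -0.101, 0.192], [0.46, -0.1, 0.195], [0.458, -0.105, 0.194], [0.454, -0.109, 0.194]]
173 [[0.467, -0.1, 0.189], [0.459, -0.099, 0.192], [0.459, -0.107, 0.19], [0.456, -0.111, 0.19]]
174 [[0.465, -0.099, 0.188], [0.458, -0.098, 0.19], [0.459, -0.107, 0.187], [0.455, -0.111, 0.187]]
175 [[0.47, -0.104, 0.181], [0.46, -0.101, 0.185], [0.458, -0.106, 0.185], [0.455, -0.111, 0.184]]
176 [None, [0.464, -0.105, 0.18], [0.458, -0.107, 0.182], [0.454, -0.11, 0.182]]
177 [None, None, [0.458, -0.107, 0.179], None]
178 [None, None, None, None]
179 [None, None, None, None]
180 [None, None, None, None]
181 [None, None, None, None]
182 [None, None, None, [0.515, -0.183, 0.118]]
183 [None, None, [0.517, -0.177, 0.116], [0.507, -0.175, 0.121]]
```

drive_tool([
  {"linear":[0,0.05,-0.4],"yaw":0},
  {"linear":[0,0.05,-0.9],"yaw":0},
  {"linear":[0,0.05,-0.95],"yaw":0},
  {"linear":[0,0.05,-1.0],"yaw":0},
  {"linear":[0,0.05,-1.05],"yaw":0},
  {"linear":[0,0.05,-1.1],"yaw":0},
  {"linear":[0,0.05,-1.15],"yaw":0},
  {"linear":[0,0.05,-1.2],"yaw":0},
  {"linear":[0,0.05,-1.2],"yaw":0},
])

```text
time: 2.83
ee_pos: [0.4678, -0.1084, 0.1288]
ee_rot: [[-0.989, -0.148, -0.0], [-0.148, 0.989, 0.0], [0.0, 0.0, -1.0]]
contact_force: [0.9, 0.8, -0.0]
gripper_width: -0.0001
```

drive_tool([
  {"linear":[0,0,-0.05],"yaw":0},
  {"linear":[0,0,-0.1],"yaw":0},
  {"linear":[0,0,-0.15],"yaw":0},
  {"linear":[0,0,-0.2],"yaw":0},
  {"linear":[0,0,-0.25],"yaw":0},
  {"linear":[0,0,-0.25],"yaw":0},
  {"linear":[0,0,-0.25],"yaw":0},
])

```text
time: 3.42
ee_pos: [0.4679, -0.1084, 0.1226]
ee_rot: [[-0.989, -0.148, -0.0], [-0.148, 0.989, -0.0], [0.0, 0.0, -1.0]]
contact_force: [-0.4, -0.5, 0.1]
gripper_width: 0.0
```

```bash
python3 look.py s3;  python3 - <<'E'
from h import *
z=np.load('pics/s3.npz');d=z['d']
for v in range(176,194,1): print(v,[ (dep('scene',d,u,v)).round(3).tolist() if 0<d[v,u]<1.2 else None for u in(359,361,363,365)])
E
```

```text
t 3.42 p [ 0.4679 -0.1084  0.1226] local [-0.0357 -0.0109] toolxang -171.49 F [-0.4 -0.5  0.1] w 0.0
(np.float64(358.79990553285086), np.float64(201.44737685859826))
176 [[0.452, -0.084, 0.191], [0.456, -0.097, 0.185], [0.455, -0.103, 0.184], [0.458, -0.115, 0.179]]
177 [[0.45, -0.083, 0.189], [0.458, -0.1, 0.181], [0.454, -0.102, 0.182], [0.455, -0.112, 0.178]]
178 [[0.46, -0.094, 0.179], [0.459, -0.101, 0.177], [0.457, -0.106, 0.177], [0.459, -0.116, 0.173]]
179 [[0.462, -0.097, 0.175], [0.46, -0.102, 0.174], [0.456, -0.106, 0.174], [0.455, -0.112, 0.173]]
180 [[0.461, -0.096, 0.172], [0.457, -0.099, 0.173], [0.455, -0.104, 0.172], [0.456, -0.114, 0.168]]
181 [[0.461, -0.096, 0.17], [0.458, -0.1, 0.169], [0.456, -0.106, 0.168], [0.454, -0.112, 0.167]]
182 [[0.46, -0.095, 0.167], [0.458, -0.1, 0.166], [0.456, -0.107, 0.165], [0.458, -0.117, 0.161]]
183 [[0.461, -0.096, 0.163], [0.456, -0.098, 0.165], [0.454, -0.105, 0.163], [0.456, -0.114, 0.16]]
184 [[0.458, -0.093, 0.163], [0.458, -0.101, 0.16], [0.456, -0.107, 0.159], [0.458, -0.117, 0.155]]
185 [[0.459, -0.095, 0.159], [0.458, -
[... 164 characters left out ...]
187 [[0.459, -0.096, 0.153], [0.459, -0.103, 0.15], [0.455, -0.107, 0.15], [0.456, -0.115, 0.147]]
188 [[0.466, -0.103, 0.145], [0.459, -0.104, 0.147], [0.455, -0.107, 0.148], [0.499, -0.166, 0.111]]
189 [[0.465, -0.103, 0.142], [0.46, -0.104, 0.143], [0.503, -0.163, 0.107], [0.5, -0.168, 0.107]]
190 [[0.511, -0.155, 0.103], [0.506, -0.158, 0.104], [0.502, -0.161, 0.105], [0.498, -0.166, 0.104]]
191 [[0.513, -0.157, 0.098], [0.503, -0.155, 0.103], [0.499, -0.159, 0.103], [0.492, -0.159, 0.106]]
192 [[0.511, -0.156, 0.096], [0.502, -0.154, 0.101], [0.498, -0.158, 0.101], [0.491, -0.158, 0.104]]
193 [[0.511, -0.156, 0.093], [0.505, -0.157, 0.095], [0.498, -0.158, 0.098], [0.492, -0.16, 0.099]]
```

View pics/s3z.png

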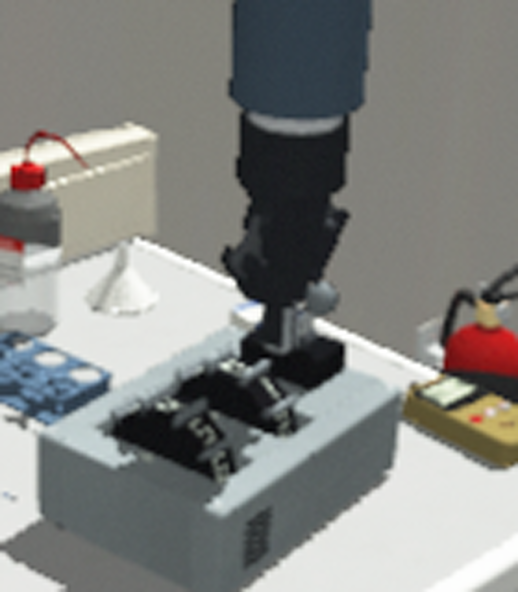

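drive_tool([
  {"linear":[0,0,-0.3],"yaw":0},
  {"linear":[0,0,-0.6],"yaw":0},
  {"linear":[0,0,-0.8],"yaw":0},
  {"linear":[0,0,-0.9],"yaw":0},
  {"linear":[0,0,-1.0],"yaw":0},
  {"linear":[0,0,-1.1],"yaw":0},
  {"linear":[0,0,-1.15],"yaw":0},
  {"linear":[0,0,-1.2],"yaw":0},
  {"linear":[0,0,-1.2],"yaw":0},
  {"linear":[0,0,-1.2],"yaw":0},
])

```text
time: 4.3
ee_pos: [0.468, -0.1085, 0.0927]
ee_rot: [[-0.989, -0.148, 0.0], [-0.148, 0.989, -0.0], [-0.0, -0.0, -1.0]]
contact_force: [-0.3, 0.5, 0.3]
gripper_width: -0.0
```

```bash
python3 look.py s4
```

```text
t 4.3 p [ 0.468  -0.1085  0.0927] local [-0.0356 -0.0109] toolxang -171.49 F [-0.3  0.5  0.3] w -0.0
(np.float64(358.12833478058224), np.float64(210.8465309987679))
```

View pics/s4z.png

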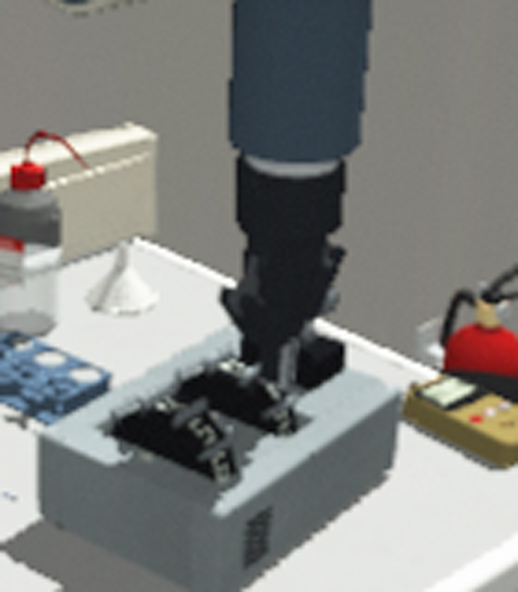

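drive_tool([
  {"linear":[0.25,0.037,0],"yaw":0},
  {"linear":[0.5,0.075,0],"yaw":0},
  {"linear":[0.75,0.11,0],"yaw":0},
  {"linear":[1.0,0.15,0],"yaw":0},
  {"linear":[1.25,0.19,0],"yaw":0},
  {"linear":[1.48,0.22,0],"yaw":0},
  {"linear":[1.48,0.22,0],"yaw":0},
  {"linear":[1.48,0.22,0],"yaw":0},
])

```text
time: 5.02
ee_pos: [0.5051, -0.1028, 0.0923]
ee_rot: [[-0.989, -0.148, -0.001], [-0.148, 0.989, 0.0], [0.001, 0.0, -1.0]]
contact_force: [-0.7, -0.4, 0.3]
gripper_width: 0.0
```

```bash
python3 look.py s5
```

```text
t 5.02 p [ 0.5051 -0.1028  0.0923] local [ 0.0019 -0.0108] toolxang -171.49 F [-0.7 -0.4  0.3] w 0.0
(np.float64(347.14867831611167), np.float64(206.56491284626048))
```

View pics/s5z.png

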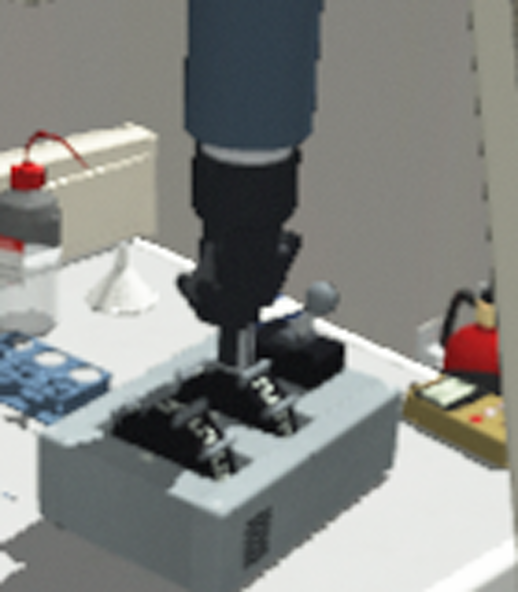

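drive_tool([
  {"linear":[-0.05,0,0.8],"yaw":0},
  {"linear":[-0.05,0,0.8],"yaw":0},
  {"linear":[-0.9,-0.135,0.8],"yaw":0},
  {"linear":[-1.48,-0.22,0.8],"yaw":0},
  {"linear":[-1.48,-0.22,0.8],"yaw":0},
  {"linear":[-1.48,-0.22,0],"yaw":0},
  {"linear":[-1.48,-0.22,0],"yaw":0},
  {"linear":[-1.1,-0.165,0],"yaw":0},
  {"linear":[-0.75,-0.11,0],"yaw":0},
  {"linear":[-0.35,-0.05,0],"yaw":0},
  {"linear":[0,0,0],"yaw":0},
  {"linear":[0,0,0],"yaw":0},
])

```text
time: 6.07
ee_pos: [0.5069, -0.1027, 0.0927]
ee_rot: [[-0.989, -0.148, 0.0], [-0.148, 0.989, -0.0], [-0.0, -0.0, -1.0]]
contact_force: [-0.4, -1.1, 0.5]
gripper_width: -0.0004
```

```bash
python3 look.py s6
```

```text
t 6.07 p [ 0.5069 -0.1027  0.0927] local [ 0.0037 -0.011 ] toolxang -171.47 F [-0.4 -1.1  0.5] w -0.0004
(np.float64(346.6741704201379), np.float64(206.22158270678398))
```

View pics/s6z.png

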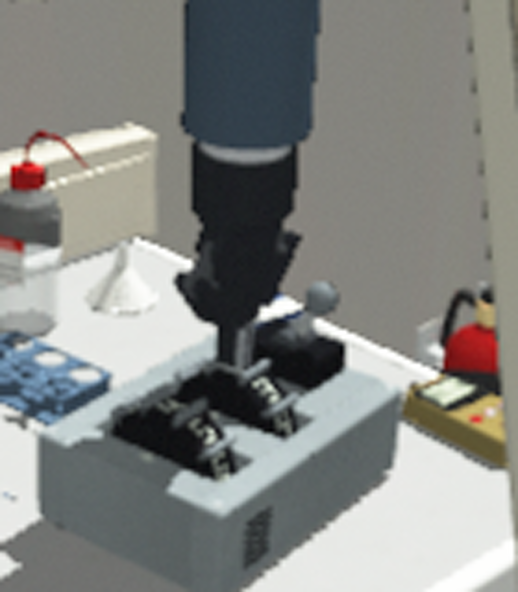

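drive_tool([
  {"linear":[-0.05,0,0.8],"yaw":0},
  {"linear":[-0.05,0,0.8],"yaw":0},
  {"linear":[-0.9,-0.135,0.8],"yaw":0},
  {"linear":[-1.48,-0.22,0.8],"yaw":0},
  {"linear":[-1.48,-0.22,0.8],"yaw":0},
  {"linear":[-1.48,-0.22,0],"yaw":0},
  {"linear":[-1.48,-0.22,0],"yaw":0},
  {"linear":[-1.1,-0.165,0],"yaw":0},
  {"linear":[-0.75,-0.11,0],"yaw":0},
  {"linear":[-0.35,-0.05,0],"yaw":0},
  {"linear":[0,0,0],"yaw":0},
  {"linear":[0,0,0],"yaw":0},
])

```text
time: 7.12
ee_pos: [0.5069, -0.1027, 0.0927]
ee_rot: [[-0.989, -0.148, 0.0], [-0.148, 0.989, -0.0], [-0.0, -0.0, -1.0]]
contact_force: [-0.3, -0.3, -0.3]
gripper_width: -0.0001
```

drive_tool([
  {"linear":[-0.05,0,0.8],"yaw":0},
  {"linear":[-0.05,0,0.8],"yaw":0},
  {"linear":[-0.9,-0.135,0.8],"yaw":0},
  {"linear":[-1.48,-0.22,0.8],"yaw":0},
  {"linear":[-1.48,-0.22,0.8],"yaw":0},
  {"linear":[-1.48,-0.22,0],"yaw":0},
  {"linear":[-1.48,-0.22,0],"yaw":0},
  {"linear":[-1.1,-0.165,0],"yaw":0},
  {"linear":[-0.75,-0.11,0],"yaw":0},
  {"linear":[-0.35,-0.05,0],"yaw":0},
  {"linear":[0,0,0],"yaw":0},
  {"linear":[0,0,0],"yaw":0},
])

```text
time: 8.12
ee_pos: [0.5069, -0.1027, 0.0927]
ee_rot: [[-0.989, -0.148, 0.0], [-0.148, 0.989, -0.0], [-0.0, -0.0, -1.0]]
contact_force: [-0.5, -0.2, -0.9]
gripper_width: -0.0001
```

```bash
python3 look.py s7
```

```text
t 8.12 p [ 0.5069 -0.1027  0.0927] local [ 0.0038 -0.011 ] toolxang -171.47 F [-0.5 -0.2 -0.9] w -0.0001
(np.float64(346.6723526872217), np.float64(206.22264234356211))
```

View pics/s7z.png

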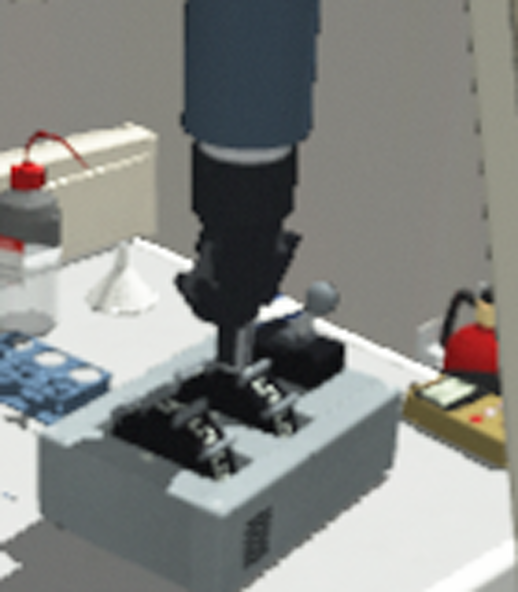

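Front face reads 5, so units shows 4. One more stroke, then rise.

drive_tool([
  {"linear":[-0.05,0,0.8],"yaw":0},
  {"linear":[-0.05,0,0.8],"yaw":0},
  {"linear":[-0.9,-0.135,0.8],"yaw":0},
  {"linear":[-1.48,-0.22,0.8],"yaw":0},
  {"linear":[-1.48,-0.22,0.8],"yaw":0},
  {"linear":[-1.48,-0.22,0],"yaw":0},
  {"linear":[-1.48,-0.22,0],"yaw":0},
  {"linear":[-1.1,-0.165,0],"yaw":0},
  {"linear":[-0.75,-0.11,0],"yaw":0},
  {"linear":[-0.35,-0.05,0],"yaw":0},
  {"linear":[0,0,0],"yaw":0},
  {"linear":[0,0,0],"yaw":0},
])

```text
time: 9.17
ee_pos: [0.5069, -0.1027, 0.0927]
ee_rot: [[-0.989, -0.148, 0.0], [-0.148, 0.989, -0.0], [-0.0, -0.0, -1.0]]
contact_force: [-0.2, -0.9, 0.3]
gripper_width: -0.0
```

```bash
python3 - <<'E'
from h import *
s=st()
w=tw(.036,.0663);print(w,(w-s['ee_pos'][:2])/.025)
E
```

```text
t 9.17 p [ 0.5069 -0.1027  0.0927] local [ 0.0038 -0.011 ] toolxang -171.47 F [-0.2 -0.9  0.3] w -0.0
[ 0.52732957 -0.02149429] [0.8155905  3.24963438]
```

drive_tool([
  {"linear":[-0.05,0,1.0],"yaw":0},
  {"linear":[-0.05,0,1.2],"yaw":0},
  {"linear":[0.3,1.2,1.2],"yaw":0},
  {"linear":[0.6,2.4,1.2],"yaw":0},
  {"linear":[0.82,3.25,1.2],"yaw":0},
  {"linear":[0.82,3.25,1.2],"yaw":0},
  {"linear":[0.82,3.25,1.2],"yaw":0},
])

```text
time: 9.75
ee_pos: [0.526, -0.0206, 0.1228]
ee_rot: [[-0.989, -0.15, 0.001], [-0.15, 0.989, 0.0], [-0.001, 0.0, -1.0]]
contact_force: [-0.1, 0.3, 0.3]
gripper_width: -0.0002
```

```bash
python3 look.py s8
```

```text
t 9.75 p [ 0.526  -0.0206  0.1228] local [0.0348 0.0674] toolxang -171.37 F [-0.1  0.3  0.3] w -0.0002
(np.float64(320.756598436413), np.float64(203.57585418257824))
```

View pics/s8z.png

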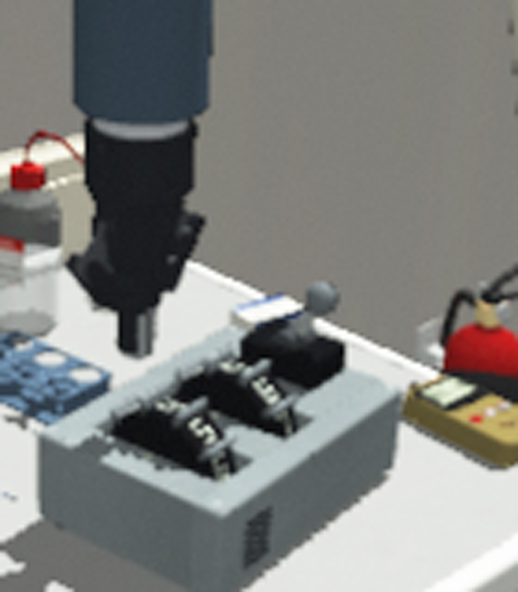

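drive_tool([
  {"linear":[0.05,0,-0.6],"yaw":0},
  {"linear":[0.05,0,-1.2],"yaw":0},
  {"linear":[0.05,0,-1.2],"yaw":0},
  {"linear":[-0.33,-0.05,-1.2],"yaw":0},
  {"linear":[-0.7,-0.105,-1.2],"yaw":0},
  {"linear":[-1.1,-0.165,-1.2],"yaw":0},
  {"linear":[-1.45,-0.22,-1.2],"yaw":0},
  {"linear":[-1.45,-0.22,-1.2],"yaw":0},
])

```text
time: 10.47
ee_pos: [0.4877, -0.0275, 0.0936]
ee_rot: [[-0.989, -0.148, 0.001], [-0.148, 0.989, 0.001], [-0.001, 0.0, -1.0]]
contact_force: [0.8, 0.3, 1.6]
gripper_width: 0.0004
```

```bash
python3 look.py s9
```

```text
t 10.47 p [ 0.4877 -0.0275  0.0936] local [-0.0041  0.0663] toolxang -171.5 F [0.8 0.3 1.6] w 0.0004
(np.float64(332.00750124661306), np.float64(217.60215517681678))
```

View pics/s9z.png

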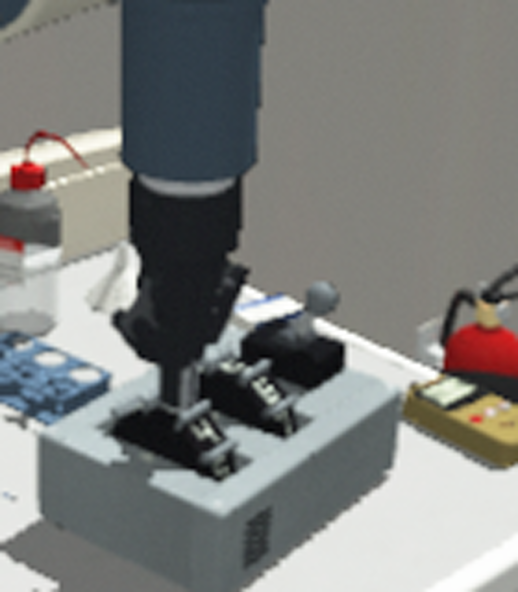

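Front shows 4, so tens is 3. One more stroke.

drive_tool([
  {"linear":[0.05,0,0.8],"yaw":0},
  {"linear":[0.05,0,0.8],"yaw":0},
  {"linear":[0.9,0.135,0.8],"yaw":0},
  {"linear":[1.5,0.225,0.8],"yaw":0},
  {"linear":[1.5,0.225,0.8],"yaw":0},
  {"linear":[1.5,0.225,0],"yaw":0},
  {"linear":[1.5,0.225,0],"yaw":0},
  {"linear":[1.1,0.165,0],"yaw":0},
  {"linear":[0.75,0.11,0],"yaw":0},
  {"linear":[0.35,0.05,0],"yaw":0},
  {"linear":[0,0,0],"yaw":0},
  {"linear":[0,0,0],"yaw":0},
])

```text
time: 11.52
ee_pos: [0.4876, -0.0274, 0.0932]
ee_rot: [[-0.989, -0.148, 0.001], [-0.148, 0.989, 0.0], [-0.001, 0.0, -1.0]]
contact_force: [1.0, 0.5, 0.6]
gripper_width: -0.0001
```

drive_tool([
  {"linear":[0.05,0,0.8],"yaw":0},
  {"linear":[0.05,0,1.6],"yaw":0},
  {"linear":[0,0,2.4],"yaw":0},
  {"linear":[-1,-0.15,4],"yaw":0},
  {"linear":[-2.5,-0.4,4],"yaw":0},
  {"linear":[-4,-0.6,4],"yaw":0},
  {"linear":[-4,-0.6,4],"yaw":0},
])

```text
time: 12.1
ee_pos: [0.3836, -0.0431, 0.1933]
ee_rot: [[-0.989, -0.147, 0.0], [-0.147, 0.989, 0.001], [-0.0, 0.001, -1.0]]
contact_force: [-0.1, -0.5, -0.7]
gripper_width: -0.0001
```

```bash
python3 look.py s10; python3 - <<'E'
from h import *
im,d=snap('top','t10')
a=im[150:260,280:425,::-1];cv2.imwrite('pics/t10z.png',cv2.resize(a,None,fx=5,fy=5,interpolation=cv2.INTER_CUBIC))
E
```

```text
t 12.1 p [ 0.3836 -0.0431  0.1933] local [-0.1093  0.0662] toolxang -171.52 F [-0.1 -0.5 -0.7] w -0.0001
(np.float64(367.39369484545114), np.float64(197.23451424470113))
```

View pics/s10z.png

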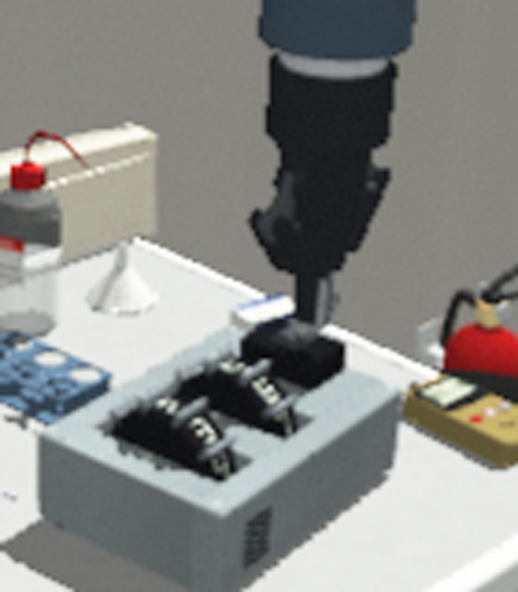

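View pics/t10z.png

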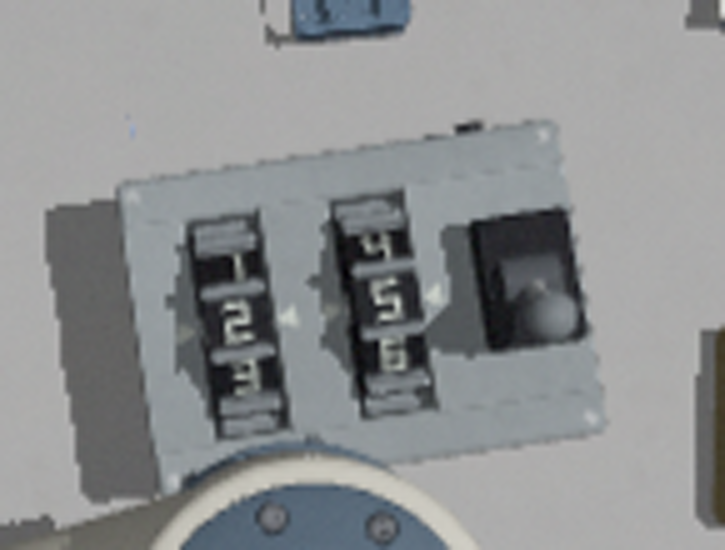

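```bash
python3 - <<'E'
from h import *
z=np.load('pics/t10.npz');d=z['d']
k=onz('top',390,212.4,.146);print(k,R.T@(k[:2]-cen))
P=np.array([dep('top',d,u,v) for u in range(375,405) for v in range(198,225)]);P=P[(P[:,2]>.135)&(P[:,2]<.2)]
print(len(P),P.mean(0),(P[:,:2]-cen)@R@np.eye(2)[:, :] .mean(0) if 0 else ((P[:,:2]-cen)@R).mean(0),P[:,2].max())
s=st()
for n,x,y in(('pre',-.065,-.088),('end',.024,-.088)):
    w=tw(x,y);print(n,w,(w-s['ee_pos'][:2])/.025)
E
```

```text
[ 0.49436699 -0.18345516  0.146     ] [-0.02061704 -0.08898157]
86 [ 0.49308889 -0.18128856  0.15606018] [-0.02155969 -0.08664938] 0.16235723817886405
t 12.2 p [ 0.388  -0.0425  0.1934] local [-0.1049  0.0662] toolxang -171.48 F [0.7 0.6 0.1] w 0.0
pre [ 0.45032924 -0.18906648] [ 2.4935939  -5.86282364]
end [ 0.5383451 -0.1758677] [ 6.01422841 -5.33487227]
```

drive_tool([
  {"linear":[0.5,-1.2,0],"yaw":0},
  {"linear":[1.0,-2.4,0],"yaw":0},
  {"linear":[1.5,-3.6,0],"yaw":0},
  {"linear":[2.0,-4.8,0],"yaw":0},
  {"linear":[2.49,-5.86,0],"yaw":0},
  {"linear":[2.49,-5.86,0],"yaw":0},
  {"linear":[2.49,-5.86,-1],"yaw":0},
  {"linear":[2.49,-5.86,-2],"yaw":0},
  {"linear":[2.49,-5.86,-3.06],"yaw":0},
  {"linear":[2.49,-5.86,-3.06],"yaw":0},
  {"linear":[2.49,-5.86,-3.06],"yaw":0},
])

```text
time: 13.12
ee_pos: [0.4509, -0.1888, 0.1153]
ee_rot: [[-0.989, -0.148, -0.004], [-0.148, 0.989, -0.0], [0.004, 0.0, -1.0]]
contact_force: [0.0, -0.3, 1.3]
gripper_width: 0.0
```

drive_tool([
  {"linear":[0.4,0.06,0],"yaw":0},
  {"linear":[0.7,0.105,0],"yaw":0},
  {"linear":[1.0,0.15,0],"yaw":0},
  {"linear":[1.25,0.19,0],"yaw":0},
  {"linear":[1.5,0.225,0],"yaw":0},
  {"linear":[1.75,0.26,0],"yaw":0},
  {"linear":[2.0,0.3,0],"yaw":0},
  {"linear":[2.2,0.33,0],"yaw":0},
  {"linear":[2.4,0.36,0],"yaw":0},
  {"linear":[2.45,0.37,0],"yaw":0},
  {"linear":[2.45,0.37,0],"yaw":0},
])

```text
time: 14.03
ee_pos: [0.5131, -0.1793, 0.1159]
ee_rot: [[-0.989, -0.148, 0.0], [-0.148, 0.989, 0.0], [-0.0, 0.0, -1.0]]
contact_force: [-0.6, -0.0, -0.3]
gripper_width: 0.0002
```

```bash
python3 look.py s11
```

```text
t 14.03 p [ 0.5131 -0.1793  0.1159] local [-0.0014 -0.0876] toolxang -171.49 F [-0.6 -0.  -0.3] w 0.0002
(np.float64(364.0278606196591), np.float64(190.1079218462471))
```

View pics/s11z.png

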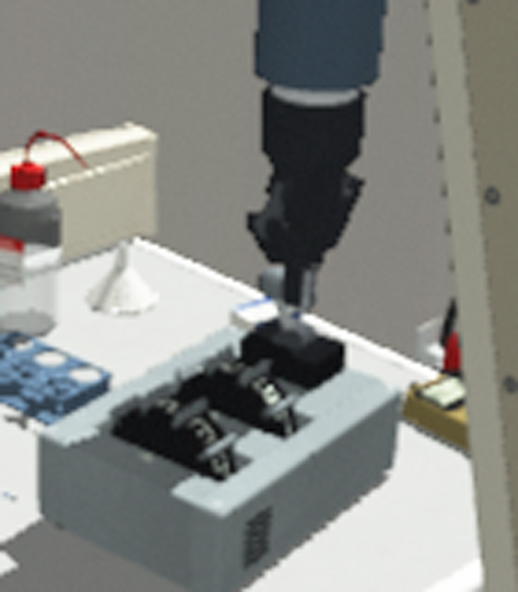

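drive_tool([
  {"linear":[0.04,0.006,0],"yaw":0},
  {"linear":[0.08,0.012,0],"yaw":0},
  {"linear":[0.12,0.018,0],"yaw":0},
  {"linear":[0.12,0.018,0],"yaw":0},
])

```text
time: 14.42
ee_pos: [0.5154, -0.1789, 0.1159]
ee_rot: [[-0.989, -0.148, -0.001], [-0.148, 0.989, 0.0], [0.001, 0.0, -1.0]]
contact_force: [-1.1, -0.5, -1.3]
gripper_width: 0.0
```

drive_tool([
  {"linear":[0.04,0.006,0],"yaw":0},
  {"linear":[0.08,0.012,0],"yaw":0},
  {"linear":[0.08,0.012,0],"yaw":0},
])

```text
time: 14.67
ee_pos: [0.516, -0.1788, 0.1159]
ee_rot: [[-0.989, -0.148, -0.004], [-0.148, 0.989, -0.0], [0.003, 0.0, -1.0]]
contact_force: [-5.9, 0.5, 0.7]
gripper_width: -0.0
```

drive_tool([
  {"linear":[0.04,0.006,0],"yaw":0},
  {"linear":[0.06,0.009,0],"yaw":0},
  {"linear":[0.06,0.009,0],"yaw":0},
])

```text
time: 14.92
ee_pos: [0.5161, -0.1789, 0.1158]
ee_rot: [[-0.989, -0.148, -0.006], [-0.148, 0.989, -0.0], [0.006, 0.001, -1.0]]
contact_force: [-10.3, -0.0, 4.4]
gripper_width: -0.0002
```

Firmly at the stop. Back off, rise and check.

drive_tool([
  {"linear":[-0.4,-0.06,0],"yaw":0},
  {"linear":[-1,-0.15,0],"yaw":0},
  {"linear":[-2,-0.3,0],"yaw":0},
  {"linear":[-2.5,-0.4,0.5],"yaw":0},
  {"linear":[-3.5,-0.5,1.5],"yaw":0},
  {"linear":[-4.5,-0.7,3],"yaw":0},
  {"linear":[-5.3,-1.5,4],"yaw":0},
  {"linear":[-5.3,-2.5,4],"yaw":0},
  {"linear":[-5.3,-2.5,4],"yaw":0},
  {"linear":[-5.3,-2.5,4],"yaw":0},
])

```text
time: 15.75
ee_pos: [0.3869, -0.2417, 0.217]
ee_rot: [[-0.989, -0.146, 0.004], [-0.146, 0.989, -0.001], [-0.003, -0.001, -1.0]]
contact_force: [0.2, 0.5, -0.6]
gripper_width: 0.0
```

```bash
python3 look.py s12; python3 - <<'E'
from h import *
im,d=snap('top','t12')
a=im[150:260,280:455,::-1];cv2.imwrite('pics/t12z.png',cv2.resize(a,None,fx=4.5,fy=4.5,interpolation=cv2.INTER_CUBIC))
P=np.array([dep('top',d,u,v) for u in range(375,405) for v in range(185,215)]);P=P[(P[:,2]>.135)&(P[:,2]<.17)]
print('knob',((P[:,:2]-cen)@R).mean(0),P[:,2].max())
a=np.load('pics/top0.npz')['im'];df=cv2.absdiff(a,im).max(2)
for n,(u0,u1,v0,v1) in dict(jar=(190,250,215,265),meter=(420,452,208,260),fuse=(418,450,138,160)).items(): print(n,(df[v0:v1,u0:u1]>40).sum())
E
```

```text
t 15.75 p [ 0.3869 -0.2417  0.217 ] local [-0.1355 -0.1307] toolxang -171.61 F [ 0.2  0.5 -0.6] w 0.0
(np.float64(416.8834497776378), np.float64(166.41080561828298))
knob [ 0.02382421 -0.08663245] 0.1615126995096673
jar 767
meter 825
fuse 0
```

View pics/t12z.png

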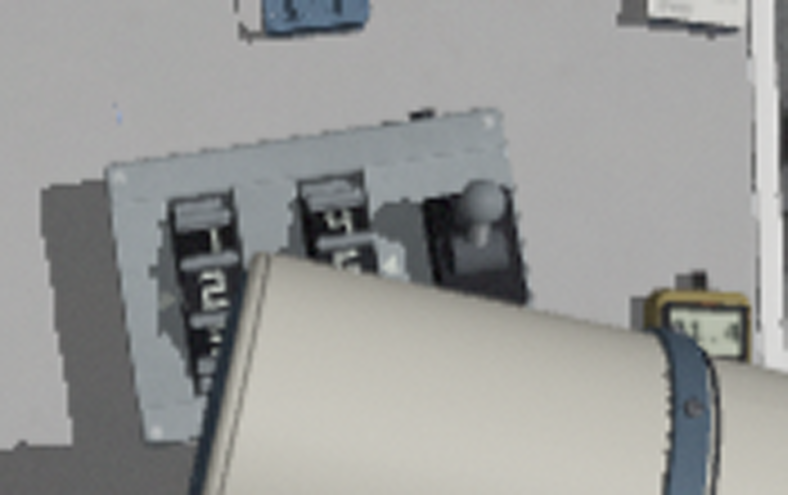

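View pics/s12z.png

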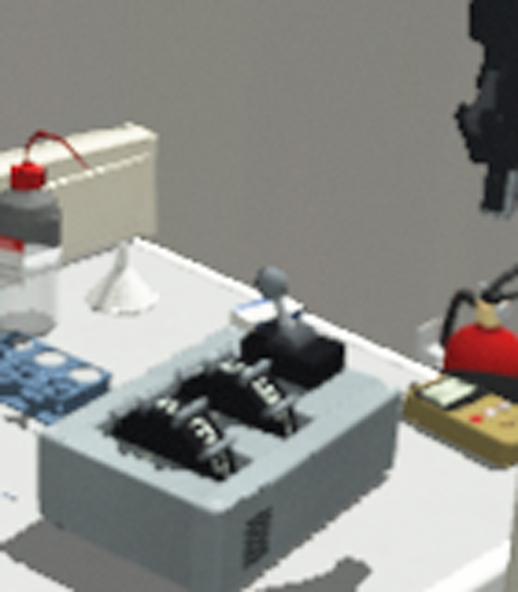

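```bash
python3 - <<'E'
from h import *
a=np.load('pics/scene0.npz')['im'];b=np.load('pics/s12.npz')['im'];df=cv2.absdiff(a,b).max(2)
print('jar',(df[232:315,228:290]>40).sum(),'fuse',(df[174:186,345:372]>40).sum())
c=np.load('pics/t10.npz')['im'];a0=np.load('pics/top0.npz')['im'];d2=cv2.absdiff(a0,c).max(2)
print('t10 jar',(d2[215:265,190:250]>40).sum(),'meter',(d2[208:260,420:452]>40).sum())
a1=b[170:320,220:440,::-1];cv2.imwrite('pics/j12.png',cv2.resize(np.vstack([a[170:300,220:440,::-1],b[170:300,220:440,::-1]]),None,fx=2.2,fy=2.2))
env.hand_in();st()
E
```

```text
jar 550 fuse 72
t10 jar 456 meter 0
the job is handed in; nothing more can be done
the job is handed in; nothing more can be done
```

View pics/j12.png

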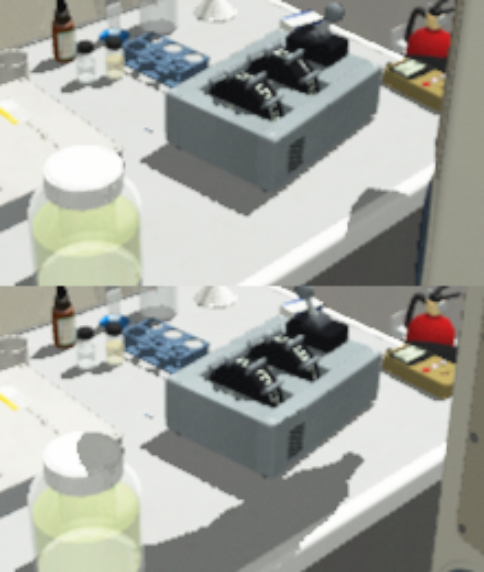

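The timer is set to 25, the start lever is fully over, and the job was handed in at about 16 s with the gripper well clear of everything. I rolled the units wheel from 0 to 5 in five strokes and the tens wheel from 4 to 2 in two. Only then did I push the lever.

**Digits:** the top picture taken before the lever push shows 2 and 5 facing up between the arrows. The arm hid part of the units wheel in the last top picture. What can be seen there, and the last scene picture, show both wheels unchanged.

**Lever:** the knob stands 23.8 mm behind its pivot, against about 24 mm expected. The finger met the stop with about 10 N.

**Bystanders:** the meter and the fuse box showed no change in the top pictures where the arm left them visible: the meter before the lever push, the fuse box at the end. My picture-difference check did flag the jar, and a few pixels at the fuse box in the scene view. Side-by-side pictures show the jar in the same place with the arm's shadow on its lid. The knob now stands in front of the fuse box in that view.

**A disagreement:** seen in the camera, the shut fingertips were about 19 mm above the reported TCP instead of 22 mm ahead of it. I went by the camera and found the working height by coming down slowly, watching the force.

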